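Unwedge the sample locker door, shut it and wedge it shut

TASK

The sample locker's heavy door is chocked open with the wooden wedge: work the wedge back out from under it a little at a time with rests, not in one pull, and without dragging the door round with it. Lay the wedge aside on the counter, swing the door fully shut, then take the wedge again and drive it, thin end first, square under the free half of the shut door from the outside until it only just lifts the door off its hinge seats, a few millimetres at most, and jams it shut. Leave the wedge lying there, and leave the canisters, the glass cylinder and the moisture meter cell as they stand.

Things in the scene. Friction and masses are not known exactly. Their poses are not given: they have to be found in the camera images.
- locker: Fixed grey-green two-bay sample locker, 240 mm deep, 440 wide, 225 high. Its 45 mm feet stand 100 mm or more behind the doors, open below. Origin: on the counter under the moving door's upright hinge axis, mid-front. The front looks along its own -x (roughly world -y), +y is its end nearer the robot, z up. Shut doors: outer faces x = 0. The +y bay has the moving door; the other is fixed.
- door: The moving door: oak faced with steel, 20 mm thick, 205 wide, 198 high, 0.9 to 1.3 kg. Origin: on the upright hinge axis, near counter height. +y runs along the door to its free edge at y = 0.209, -x out of its outer face, which lies at x = 0; inner face x = 0.020, lower edge z = 0.013. Seated, it hangs 10 to 16 mm above the counter: the hinges are worn, so this differs and is to be felt.
- door_swing (a joint): Swing of the moving door, rad: 0 shut (then it covers its bay, reaching from the hinge along the locker's +y), about 1.55 as found, limit 1.75. It opens anticlockwise seen from above, its free end going out to the locker's -x. Stiff hinge: it stays where left and takes about 1.1 N m to turn (9 N at the handle).
- door_lift (a joint): How far the door stands up off its hinge seats, m: 0 when it hangs on its hinges. Lift-off hinges with upright pins: the door slides freely up, and down under its own weight of 9 to 13 N. As found it rides on the wedge, 4 to 13 mm up.
- door_handle (a point): Middle of the door's level steel bar handle: 11 mm thick, 90 long along the door, 35 off its outer face (axis to face), a thin post near each end. 125 mm from the hinge axis, about 180 above the counter (plus lift); the door's top is 31 mm higher, the locker's top 45. Axes turn with the door: +y along it to the free edge, -x out of the outer face, z up.
- door_corner (a point): Lower end of the door's free edge, mid-thickness: 209 mm from the hinge axis. Axes as the door's.
- wedge: Pale hardwood wedge, flat below, 180 mm long, 38 wide, 110 g; 5 mm high at the thin end rising evenly to 33 at the thick end (0.156 per mm). Origin: middle of its underside, +x to the thin end, z up. As found it lies under the open door 145 mm from the hinge axis, square within 10 degrees, thick end out 65 to 90 mm on the door's inner side, facing the robot. Pull 6 to 17 N, push in 9 to 21 N.
- wedge_nose (a point): Middle of the wedge's thin end, at its underside; axes as the wedge's.
- wedge_butt (a point): Middle of the wedge's thick end, at its underside; axes as the wedge's. As found, the door's weight comes off the wedge after 25 to 80 mm of pulling back. Driven under the shut door, the wedge lies below the bar handle, which stands out over it: an upright hand holding the wedge can meet the handle, a hand leaning back from the door clears it.
- canister_silver: Tall silver screw-top tin canister, 88 mm across, 188 high, standing. Origin: centre of its base. Not to be disturbed.
- canister_olive: The same canister in olive green. Origin: centre of its base. Not to be disturbed.
- cylinder: Glass graduated cylinder, 39 mm across (foot 70 mm), 205 high, standing. Origin: centre of its base. Not to be disturbed.
- meter_cell: Gray moisture meter cell, 130 mm square base with a round cell and steel funnel on it, 177 high. Origin: centre of its base. Not to be disturbed.

How it is judged:
By the outcome, as a careful person would: the job done as asked, in the order asked, and still so for the second after the job is handed in, with the robot touching nothing.
It also fails if it takes over 72 s, if anything falls off the work surface, if the arm or the gripper's body presses on something with over 40 N, if the wrist force passes 120 N, or if a joint passes its speed limit or range.

ROBOT

A 6-joint arm with a two-finger parallel gripper is mounted at the origin on the work surface. World frame = base frame: x ahead of the robot, y to its left, z up, the work surface at z = 0. Lengths are in m, angles in rad, forces in N, time in s.
With the tool pointing down it reaches from about 0.35 to 0.975 m from the base axis. Payload 7.1 kg.
Tool frame: the origin (TCP) lies midway between the tips of the shut fingers; the grasp point (between the pads) lies 19 mm behind it; z points along the fingers, y is the line along which they close (so a half turn about z gives the same grasp; the last joint's range is limited). The gripper opens to 88 mm and grips with 3 to 60 N. Pads are 20 mm wide; open, the fingers measure 115 mm over their backs; the gripper's body (75 mm by 178 mm) begins 61 mm behind the grasp point.
Start: joints at [1.163, 0.423, 1.63, -0, 1.089, -0.019], TCP at [0.237, 0.578, 0.223] pointing down, gripper open.
Joint ranges: [-3, 3], [-0.9, 2.11], [0.09, 2.58], [-1.31, 4.45], [0.11, 2.69], [-2.54, 2.54]. Speed limits (rad/s): [2.39, 2.39, 3.01, 3.14, 3.14, 3.14].

INTERFACE

Orientations are given as a unit quaternion [w, x, y, z].
In Python, from station import move_pose, movel, movej, command_gripper, wait, inverse_kinematics, read_camera, camera_info, MotionError, job_done, get_time, get_joint_pos, get_qvel, get_effort, get_tcp_pos, get_ee_rot, get_ft_force, get_ft_torque, get_grip_width, get_finger_force gives the robot as it stands. Calls block until the motion is done:
- move_pose(position, orientation): joint-space move of the TCP to a pose.
- movel(position, frame=None, v=0.15, until_force=None): straight line of the TCP; frame=None keeps the orientation; v is the mean speed in m/s. With until_force (N) it stops when the force on the tool has changed by that much, and returns True; else False.
- movej(angles): joint-space move.
- command_gripper(opening): opening from 0.0 (shut) to 1.0 (fully open); the grip force is fixed at half the most; returns when the fingers have stopped.
- wait(seconds).
- inverse_kinematics(position, orientation): joint angles nearest the present ones, or None.
- read_camera(name): name is "side" or "top" or "wrist"; returns the picture (420x560x3 uint8, red, green, blue); there is no depth.
- camera_info(name): a dict with "intrinsics" (3x3 intrinsics, pixels), "T" (4x4, takes a point from camera to world coordinates); the wrist camera has in their place "tool_from_camera" (4x4, takes a point from camera to tool coordinates, whose origin is the TCP and whose axes are the flange's). Camera axes: x right, y up, looking along -z (the intrinsics and any distortion apply to the point x, -y, -z); pixel columns grow to the right and rows downward; lengths in m; the calibration is good to about 2 mm. A picture is of the moment at which its call begins: read the wrist's pose just before it. camera_info takes no time and is no camera call.
A pose or a line that the arm cannot do raises MotionError and nothing moves.
- job_done(): hands the job in; it is judged then, once.
Readings, each from a call of its own:
- get_time(): time.
- get_joint_pos(): joint angles.
- get_qvel(): joint speeds.
- get_effort(): joint torques, N m.
- get_tcp_pos(): TCP position.
- get_ee_rot(): TCP orientation.
- get_ft_force(): force on the tool from outside, world axes, zero at the start.
- get_ft_torque(): the same for the moment, N m.
- get_grip_width(): opening from 0.0 (shut) to 1.0 (fully open).
- get_finger_force(): force on a finger pad.
Only numpy, scipy, OpenCV 4.12 (cv2) and the standard library are available. Lean on these libraries where they do the work, as an engineer would, in place of code of your own. Each camera call takes 0.05 s, during which the arm holds its last target. There are 200 camera calls.

## Working session

There is one attempt and no reset: what is moved stays moved. The work goes in short steps, each a Python script; the robot and the scene stay as the last script left them, time stands still between calls to the robot, and variables do not carry over. Pictures are saved under pics/ and viewed, at most 10 in all, crops included, and the job is handed in when it is done.

```bash
ls; mkdir -p pics
python3 - <<'E'
from station import *
import cv2,numpy as np
a=read_camera("side");b=read_camera("top")
cv2.imwrite("pics/side0.png",a[:,:,::-1]);cv2.imwrite("pics/top0.png",b[:,:,::-1])
cv2.imwrite("pics/wrist0.png",read_camera("wrist")[:,:,::-1])
for n in("side","top","wrist"):print(n,camera_info(n))
print(get_ee_rot(),get_time(),get_ft_force())
E
```

```text
pics
side {'intrinsics': array([[420.72436789,   0.        , 275.20451326],
       [  0.        , 420.72436789, 212.67450637],
       [  0.        ,   0.        ,   1.        ]]), 'T': array([[ 0.85211703, -0.31774872,  0.41585133,  1.06077296],
       [ 0.52312183,  0.49360247, -0.69476626, -0.88114994],
       [ 0.01549585,  0.80956307,  0.58682836,  0.83429178],
       [ 0.        ,  0.        ,  0.        ,  1.        ]])}
top {'intrinsics': array([[409.05239543,   0.        , 282.23146465],
       [  0.        , 409.05239543, 207.26879868],
       [  0.        ,   0.        ,   1.        ]]), 'T': array([[-0.01561628,  0.99028636, -0.13816315,  0.41310257],
       [-0.9998641 , -0.01619643, -0.00307574, -0.08253362],
       [-0.00528361,  0.13809634,  0.99040471,  1.20484185],
       [ 0.        ,  0.        ,  0.        ,  1.        ]])}
wrist {'intrinsics': array([[361.63070757,   0.        , 275.53153884],
       [  0.        , 361.63070757, 210.24144723],
       [  0.        ,   0.        ,   1.        ]]), 'tool_from_camera': array([[-5.67746464e-04,  9.64124268e-01,  2.65450700e-01,
         7.12761334e-02],
       [ 9.99999673e-01,  3.94634222e-04,  7.05478825e-04,
        -2.70545467e-04],
       [ 5.75413325e-04,  2.65451014e-01, -9.64124177e-01,
        -1.61814913e-01],
       [ 0.00000000e+00,  0.00000000e+00,  0.00000000e+00,
         1.00000000e+00]])}
[-1.26415025e-04  1.93171976e-01  9.81164745e-01 -5.61323688e-04] 0.15 [-0.21584763 -0.73499134 -0.60531098]
```

View pics/side0.png

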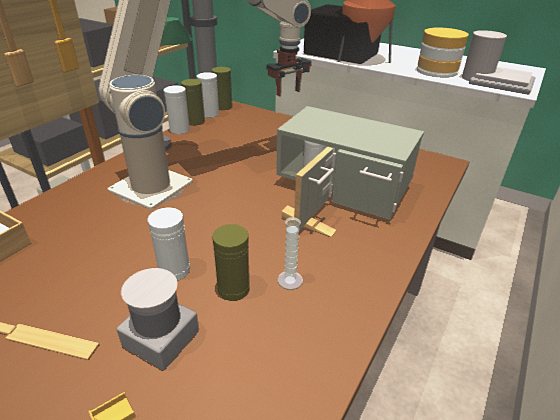

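View pics/top0.png

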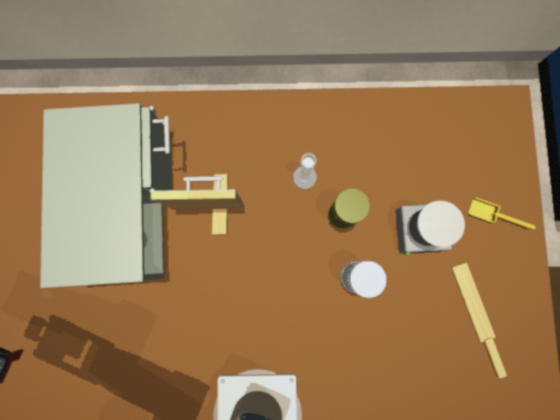

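Run:
```python
import cv2
a=cv2.imread("pics/top0.png")[145:245,130:260]; cv2.imwrite("pics/c1.png",cv2.resize(a,None,fx=6,fy=6,interpolation=cv2.INTER_CUBIC))
a=cv2.imread("pics/side0.png")[140:240,275:405]; cv2.imwrite("pics/c2.png",cv2.resize(a,None,fx=6,fy=6,interpolation=cv2.INTER_CUBIC))
```

```text
(no output)
```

View pics/c1.png

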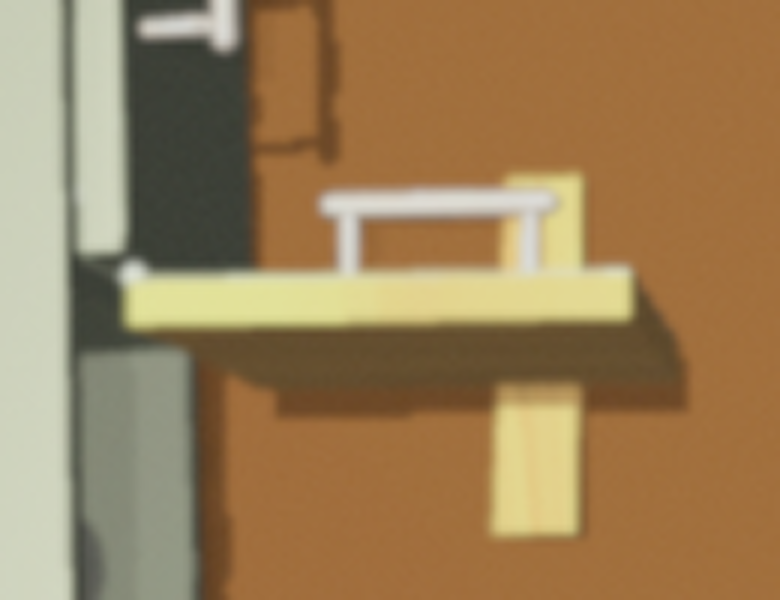

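View pics/c2.png

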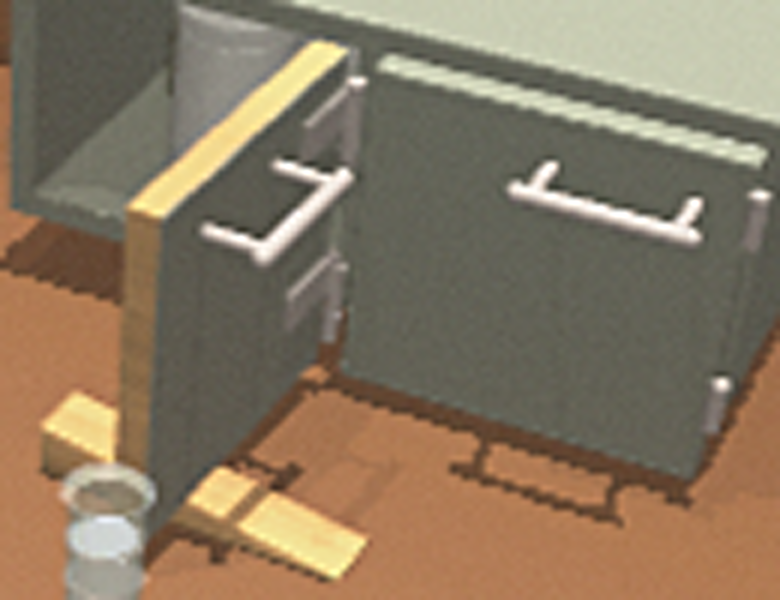

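View pics/wrist0.png

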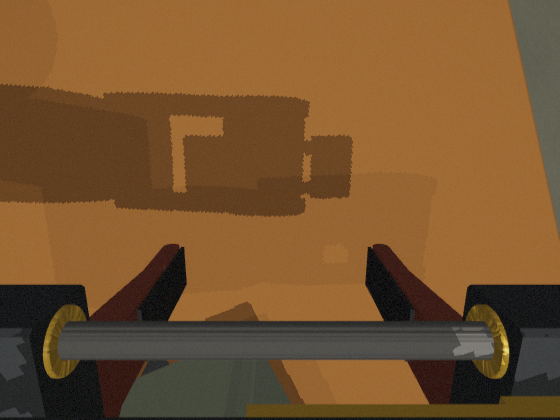

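```bash
cat > h.py <<'E'
from station import *
import numpy as np
from scipy.spatial.transform import Rotation as R
def ray(n,u,v):
    c=camera_info(n);K=c["intrinsics"];T=c["T"]
    d=T[:3,:3]@np.array([(u-K[0,2])/K[0,0],-(v-K[1,2])/K[1,1],-1]);return T[:3,3],d
def onz(n,u,v,z):
    o,d=ray(n,u,v);return o+d*(z-o[2])/d[2]
def tri(p,q):
    o1,d1=ray("top",*p);o2,d2=ray("side",*q)
    s=np.linalg.lstsq(np.c_[d1,-d2],o2-o1,rcond=None)[0];a=o1+s[0]*d1;b=o2+s[1]*d2
    return (a+b)/2,np.linalg.norm(a-b)
t6=lambda x,y:(x/6+130-.4,y/6+145-.4); s6=lambda x,y:(x/6+275-.4,y/6+140-.4)
E
python3 - <<'E'
from h import *
np.set_printoptions(precision=4,suppress=True)
print("nose",[onz("top",*t6(*p),.005) for p in((505,172),(583,172))])
print("butt",[onz("top",*t6(*p),.033) for p in((490,537),(580,537))])
print("nose side",onz("side",*s6(368,542),.005),onz("side",*s6(338,580),.005))
print("butt side",[onz("side",*s6(*p),.033) for p in((75,391),(42,425))], onz("side",*s6(45,468),0))
print("handle",tri(t6(322,203),s6(345,178)),tri(t6(555,201),s6(262,257)))
for z in(.215,.22):print("door",z,[onz("top",*t6(*p),z) for p in((125,272),(632,268),(125,328),(632,320))])
print("free top",tri(t6(632,268),s6(163,217)),"inner",tri(t6(632,320),s6(127,207)))
print("hinge ball",tri(t6(132,268),s6(357,82)))
print("fixdoor",[onz("top",*t6(*p),.211) for p in((127,30),(127,250))])
print("low outer corner",onz("side",*s6(147,570),.018))
E
```

```text
nose [array([0.6868, 0.1249, 0.005 ]), array([0.6861, 0.0859, 0.005 ])]
butt [array([0.5022, 0.1259, 0.033 ]), array([0.5015, 0.0828, 0.033 ])]
nose side [0.6852 0.1256 0.005 ] [0.6855 0.0879 0.005 ]
butt side [array([0.5028, 0.1273, 0.033 ]), array([0.504 , 0.0895, 0.033 ])] [0.5035 0.0952 0.    ]
handle (array([0.6321, 0.1699, 0.1894]), np.float64(0.0011679392649576019)) (array([0.6322, 0.072 , 0.1927]), np.float64(0.0023242175131128274))
door 0.215 [array([0.5996, 0.2443, 0.215 ]), array([0.5978, 0.0362, 0.215 ]), array([0.5763, 0.2437, 0.215 ]), array([0.5762, 0.0362, 0.215 ])]
door 0.22 [array([0.5986, 0.2427, 0.22  ]), array([0.5969, 0.0356, 0.22  ]), array([0.5755, 0.242 , 0.22  ]), array([0.5754, 0.0356, 0.22  ])]
free top (array([0.5968, 0.0356, 0.222 ]), np.float64(0.0007542080120562137)) inner (array([0.5763, 0.0362, 0.2204]), np.float64(0.0022450794402152424))
hinge ball (array([0.6027, 0.245 , 0.2026]), np.float64(0.0019130485791176276))
fixdoor [array([0.7031, 0.2478, 0.211 ]), array([0.6095, 0.2451, 0.211 ])]
low outer corner [0.6048 0.0269 0.018 ]
```

```bash
cat >> h.py <<'E'
def ori(az,lean=0):
    """tool x along azimuth az (deg) and up by lean, fingers point down and forward by lean (deg)"""
    a,l=np.radians([az,lean]);f=np.array([np.cos(a),np.sin(a),0]);u=np.array([0,0,1.])
    x=f*np.cos(l)+u*np.sin(l);z=f*np.sin(l)-u*np.cos(l)
    q=R.from_matrix(np.c_[x,np.cross(z,x),z]).as_quat();return [q[3],q[0],q[1],q[2]]
np.set_printoptions(precision=4,suppress=True)
E
python3 - <<'E'
from h import *
for p,az,l in [((.515,.105,.2),0,15),((.515,.105,.006),0,15),((.515,.105,.006),0,25),((.395,.105,.006),0,15),((.395,.105,.006),0,25),((.38,.105,.1),0,15),((.45,-.11,.006),90,25),((.45,.12,.006),90,25),((.45,.14,.006),90,25),((.66,.12,.165),180,0),((.47,.19,.165),90,0)]:
    print(p,az,l,inverse_kinematics(p,ori(az,l)))
for n,p in [("cyl",(305,180)),("olive",(343,222)),("silv",(352,280))]: print(n,onz("top",*p,0))
print("locker top front",onz("top",139.5,106,.225),onz("top",143,284,.225))
E
```

```text
(0.515, 0.105, 0.2) 0 15 [ 0.2103  0.2104  2.0369 -0.0906  0.64    1.8469]
(0.515, 0.105, 0.006) 0 15 [ 0.2103  0.5962  2.1168 -0.3058  0.1805  2.0753]
(0.515, 0.105, 0.006) 0 25 [ 0.2369  0.6153  2.2185  3.845   0.154  -2.0529]
(0.395, 0.105, 0.006) 0 15 None
(0.395, 0.105, 0.006) 0 25 [ 0.3365  0.6022  2.4522  3.5545  0.3551 -1.6536]
(0.38, 0.105, 0.1) 0 15 [ 0.2994  0.2537  2.3625 -0.275   0.2849  2.125 ]
(0.45, -0.11, 0.006) 90 25 [-0.5148  0.6761  1.9796  0.5447  0.7894 -0.9612]
(0.45, 0.12, 0.006) 90 25 [-0.0506  0.6394  2.1095  0.8556  0.5932 -0.818 ]
(0.45, 0.14, 0.006) 90 25 [-0.0061  0.6393  2.1096  0.8802  0.5802 -0.7982]
(0.66, 0.12, 0.165) 180 0 [ 0.1621  0.5528  1.5612 -0.      1.0276 -1.4087]
(0.47, 0.19, 0.165) 90 0 [ 0.3607  0.3327  1.9328 -0.      0.876   0.3607]
cyl [ 0.6627 -0.1484  0.    ]
olive [ 0.5343 -0.2578  0.    ]
silv [ 0.365  -0.2777  0.    ]
locker top front [0.8123 0.2747 0.225 ] [0.3723 0.2521 0.225 ]
```

Run:
```python
from h import *
q=ori(180)
for p in [(.514,.1055,.3),(.514,.1055,.006),(.39,.1055,.006),(.40,-.03,.006)]: print(inverse_kinematics(p,q))
p=get_tcp_pos(); movel([p[0],p[1],.37],v=.3)
move_pose([.40,.1055,.33],q)
movel([.514,.1055,.25],v=.25)
r=movel([.514,.1055,.006],v=.15,until_force=8); print(r,get_tcp_pos(),get_ft_force())
command_gripper(0.0)
print(get_grip_width()*88,get_finger_force(),get_ft_force(),get_tcp_pos(),get_time())
```

```text
[ 0.1798  0.1884  1.772  -0.      1.1811 -1.391 ]
[ 0.1798  0.6303  1.9496 -0.      0.5618 -1.391 ]
[ 0.2347  0.5454  2.2082 -0.      0.3881 -1.3361]
[-0.1045  0.5437  2.2142 -0.      0.3837 -1.6753]
False [0.5145 0.1056 0.0067] [0.276  0.2765 0.4365]
37.811330212599984 29.999976977705956 [-0.2614  0.0507  0.749 ] [0.514  0.1055 0.006 ] 5.925
```

Run:
```python
from h import *
import cv2
x=.514
for i in range(3):
    x-=.006; movel([x,.1055,.006],v=.03); f=get_ft_force(); wait(.4); print(round(x,3),f,get_ft_force()[0],get_tcp_pos()[0],get_grip_width()*88,get_time())
cv2.imwrite("pics/top1.png",cv2.resize(read_camera("top")[145:245,130:260,::-1],None,fx=6,fy=6,interpolation=cv2.INTER_CUBIC))
```

```text
0.508 [ 1.8117  0.9476 -3.8804] 2.4265231480880867 0.5079757434671003 37.96252772796596 6.675
0.502 [ 1.5472  0.3799 -2.4502] -0.47240490101219657 0.5016254416698578 38.04328299656947 7.425
0.496 [ 1.8697  1.289  -3.0209] 1.1897076444423007 0.49574442342955877 38.313709669522154 8.175
```

View pics/top1.png

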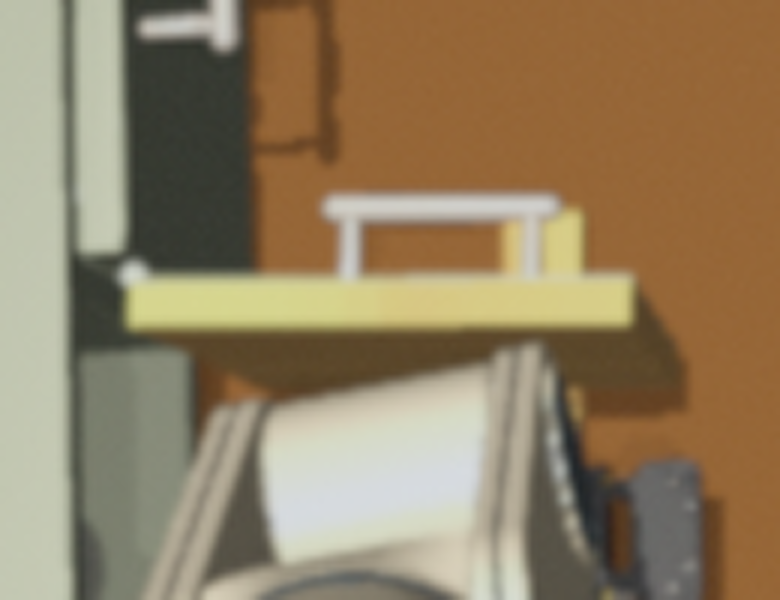

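Run:
```python
from h import *
import cv2
def door():
    im=read_camera("top").astype(int); m=(im[...,0]>150)&(im[...,0]-im[...,2]>40)&(im[...,1]>130)
    e=lambda c0,c1:np.mean([np.nonzero(m[184:206,c])[0].mean()+184 for c in range(c0,c1)])
    return e(155,165),e(228,234)
x=.496
print(door())
for i in range(14):
    x-=.006; movel([x,.1055,.006],v=.03); f=get_ft_force(); wait(.35); print(round(x,3),f,get_ft_force()[2],get_grip_width()*88,door() if i%2 else "",get_time())
cv2.imwrite("pics/top2.png",read_camera("top")[...,::-1])
```

```text
(np.float64(195.2), np.float64(194.0))
0.49 [ 1.9198  1.1719 -3.4149] -2.3040010929006702 38.13105187468436  8.975
0.484 [ 1.3185  1.4689 -4.2651] -1.758931713793615 37.98176179738426 (np.float64(195.5), np.float64(195.0)) 9.725
0.478 [ 0.8677  0.1387 -3.2273] -3.2761150276114215 37.75703578436854  10.425
0.472 [ 1.1999  0.7687 -4.7202] -2.7640013938288766 38.02954051200936 (np.float64(195.5), np.float64(196.0)) 11.175
0.466 [-0.423   1.1649 -3.8841] -2.942353932276462 37.78617336781162  11.875
0.46 [ 0.3062  0.5547 -4.1606] -2.4001704875804974 37.49935823020628 (np.float64(195.65), np.float64(196.41666666666666)) 12.625
0.454 [-2.0761 -0.0386 -1.4254] -0.33462044554182313 37.81190961608216  13.325
0.448 [-0.3999  0.4905 -0.9466] -0.2826130669868886 37.962626637187235 (np.float64(195.6), np.float64(196.5)) 14.075
0.442 [-0.2108  0.5744 -0.6033] -0.26978019425426886 37.83962843041313  14.775
0.436 [-0.0571 -0.454   0.9245] -0.700623141696247 37.63088581677924 (np.float64(195.65), np.float64(196.5)) 15.525
0.43 [0.6611 0.6052 0.2963] -0.18250104588776442 37.7287857980252  16.225
0.424 [-0.232   0.4023  0.2185] -0.520868957021517 37.85901275021397 (np.float64(195.6), np.float64(196.5)) 16.975
0.418 [-0.0487 -0.1935 -0.0664] -0.6133278782131393 37.78023931773471  17.675
0.412 [-1.12    0.0683  1.1712] -0.1967268202195322 37.74191061453092 (np.float64(195.8), np.float64(196.33333333333334)) 18.425
```

Run:
```python
from h import *
import cv2
q=ori(180)
movel([.388,.1055,.006],v=.06)
movel([.388,.1055,.02],v=.1)
movel([.40,-.035,.02],v=.2)
r=movel([.40,-.035,.004],v=.05,until_force=4);print(r,get_tcp_pos())
command_gripper(.75)
movel([.40,-.035,.26],v=.3); print(get_time())
move_pose([.69,.02,.27],ori(180)); print(get_time(),get_ft_force())
cv2.imwrite("pics/top3.png",read_camera("top")[...,::-1]);
```

```text
True [ 0.4001 -0.0342  0.005 ]
22.1417
23.275 [-0.0997  0.716   0.4284]
```

View pics/top3.png

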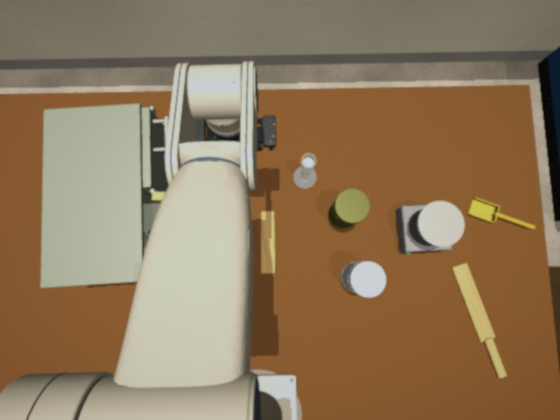

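Run:
```python
from h import *
import cv2
H=np.array([.599,.2445])
def P(t,off,r=.128):
    a=np.radians(t);d=np.array([np.cos(a),np.sin(a)]);n=np.array([-d[1],d[0]]);return [*(H+r*d+off*n),.165]
command_gripper(0)
s=P(268,.075); movel([s[0],s[1],.27],ori(178),v=.3); movel(s,v=.2,until_force=8); print(get_tcp_pos(),get_time())
print(movel(P(268,.045),v=.08,until_force=15),get_tcp_pos(),get_ft_force())
for t in range(260,187,-9):
    movel(P(t,.050),ori(t-90),v=.15); print(t,get_ft_force(),get_time())
    if np.linalg.norm(get_ft_force())>30: break
cv2.imwrite("pics/top4.png",read_camera("top")[...,::-1])
```

```text
[0.6704 0.1133 0.1658] 25.5333
False [0.6407 0.1146 0.1668] [ 3.0103 -2.7294  0.5034]
260 [ 2.955  -0.3995  2.322 ] 26.35
251 [ 1.5572 -1.0082  0.9588] 26.6583
242 [-0.1854  0.3853 -0.0081] 26.9667
233 [ 0.1611 -0.263   0.4022] 27.275
224 [ 1.0585 -0.1125 -0.4157] 27.5833
215 [ 0.6879 -0.5913  0.0859] 27.8917
206 [ 2.1949 -6.4999 -0.7079] 28.2
197 [ 0.6178 -2.2967  0.8435] 28.5083
188 [ 0.4692 -0.1298 -0.4591] 28.8167
```

Run:
```python
from h import *
import cv2
p=get_tcp_pos(); print(p)
r=movel([p[0],p[1]+.04,.165],ori(93),v=.05,until_force=18); print(r,get_tcp_pos(),get_ft_force())
wait(.2);print(get_ft_force(),get_tcp_pos())
p=get_tcp_pos(); movel([p[0]+.002,p[1]-.05,.2],v=.2)
cv2.imwrite("pics/side5.png",read_camera("side")[100:250,255:455,::-1].repeat(4,0).repeat(4,1)); print(get_time())
```

```text
[0.4796 0.1771 0.165 ]
True [0.4765 0.1881 0.1639] [  0.609  -13.6429  -0.3375]
[ 0.1001 -8.6914  1.0509] [0.4762 0.188  0.1637]
30.0333
```

View pics/side5.png

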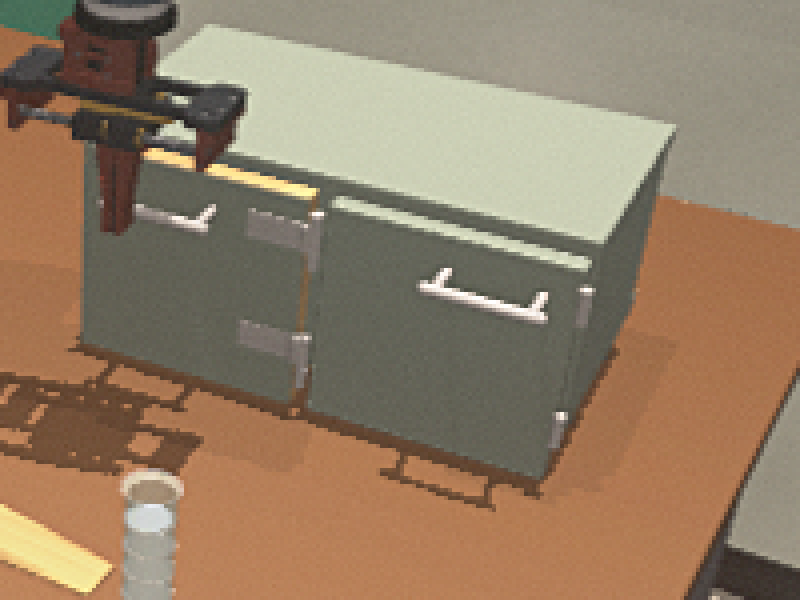

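Run:
```python
from h import *
s=lambda x,y:(x/4+255-.4,y/4+100-.4)
for p in((82,345),(297,402),(310,410),(548,480)): print(onz("side",*s(*p),.013))
p=get_tcp_pos()
movel([.478,.176,.165],v=.2)
r=movel([.478,.215,.165],v=.06,until_force=26); print(r,get_tcp_pos(),get_ft_force())
wait(.1);print(get_tcp_pos(),get_ft_force())
p=get_tcp_pos(); movel([p[0],p[1]-.05,.17],v=.2); movel([.45,.08,.26],v=.3); command_gripper(.75)
move_pose([.40,-.035,.26],ori(0))
print(get_time(),get_joint_pos()); im=read_camera("top"); import cv2; cv2.imwrite("pics/top6.png",im[...,::-1])
cv2.imwrite("pics/c6.png",cv2.resize(im[90:290,30:230,::-1],None,fx=3,fy=3,interpolation=cv2.INTER_CUBIC))
```

```text
[0.3912 0.2331 0.013 ]
[0.5969 0.2559 0.013 ]
[0.6117 0.2509 0.013 ]
[0.8197 0.2647 0.013 ]
True [0.4771 0.1883 0.1649] [  0.2201 -10.4334   2.05  ]
[0.4762 0.1882 0.1643] [-0.3207 -4.8872  1.0522]
34.2417 [-0.1166  0.0302  2.0536  0.      1.0575  1.4528]
```

View pics/c6.png

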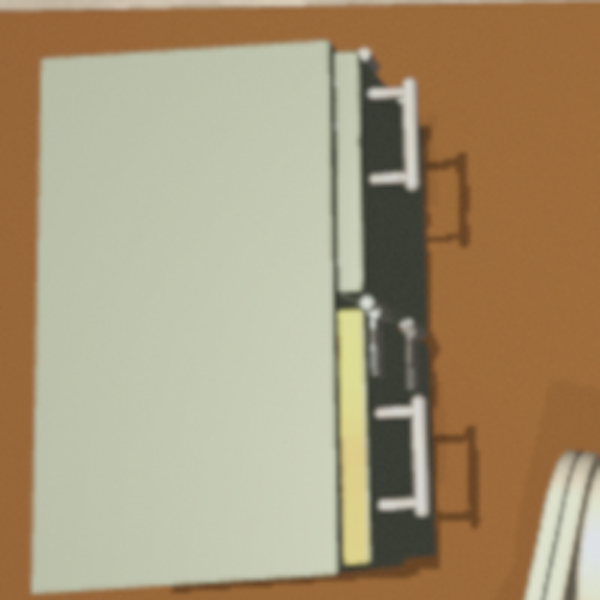

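Run:
```python
from h import *
import cv2
g=cv2.imread("pics/top6.png").astype(float)
s=g.sum(2)
def edge(r,c0,c1):  # strongest fall, subpixel
    d=-(np.diff(s[r,c0:c1])); k=int(d.argmax()); lo,hi=max(k-2,0),k+3; w=d[lo:hi].clip(0); return c0+.5+(w*np.arange(lo,hi)).sum()/w.sum()
def line(name,rows,c0,c1,z):
    P=np.array([onz("top",edge(r,c0,c1),r,z)[:2] for r in rows]); 
    k,b=np.polyfit(P[:,0],P[:,1],1); res=P[:,1]-k*P[:,0]-b; print(name,"slope",k,"y(.6)",k*.6+b,"y(.4)",k*.4+b,"rms",res.std(),P[[0,-1]])
line("locker",range(108,278),132,147,.225)
line("fixed",range(112,182),146,154,.211)
line("moving",range(198,274),148,158,.211)
```

```text
locker slope 0.04859885522846609 y(.6) 0.2659754119398962 y(.4) 0.256255640894203 rms 0.000272494305680356 [[0.807  0.276 ]
 [0.3886 0.2554]]
fixed slope 0.048717644453511046 y(.6) 0.24500276735719784 y(.4) 0.23525923846649563 rms 0.00026327704633225945 [[0.8016 0.2548]
 [0.6228 0.2459]]
moving slope 0.06254752799616985 y(.6) 0.24555420151236373 y(.4) 0.23304469591312976 rms 0.0003243792397468433 [[0.5801 0.2447]
 [0.3973 0.233 ]]
```

```bash
cat > push.py <<'E'
from h import *
import cv2
command_gripper(0)
move_pose([.407,.19,.25],ori(93)); movel([.407,.205,.165],v=.2)
print(get_time())
r=movel([.407,.232,.165],v=.04,until_force=12); p=get_tcp_pos(); print(r,p,get_ft_force())
for k in range(4):
    movel([.407,p[1]+.002*(k+1),.165],v=.03); wait(.1); f=get_ft_force(); print(get_tcp_pos(),f)
    if f[1]<-22: break
movel([.407,.19,.17],v=.2); movel([.407,.12,.26],v=.3); command_gripper(.75)
move_pose([.40,-.035,.26],ori(0)); print(get_time())
cv2.imwrite("pics/top7.png",read_camera("top")[...,::-1])
g=cv2.imread("pics/top7.png").astype(float);s=g.sum(2)
def edge(r,c0,c1):
    d=-(np.diff(s[r,c0:c1])); k=int(d.argmax()); lo,hi=max(k-2,0),k+3; w=d[lo:hi].clip(0); return c0+.5+(w*np.arange(lo,hi)).sum()/w.sum()
for n,rows,c0,c1,z in(("fixed",range(112,182),146,154,.211),("moving",range(198,274),148,158,.211)):
    P=np.array([onz("top",edge(r,c0,c1),r,z)[:2] for r in rows]);k,b=np.polyfit(P[:,0],P[:,1],1);print(n,k,k*.6+b,k*.4+b)
E
python3 push.py
```

```text
36.9667
True [0.407  0.2254 0.1653] [ 1.9239 -8.9305  5.1471]
[0.4068 0.2258 0.1653] [  1.2565 -14.8203   7.1516]
[0.4067 0.2264 0.1652] [  2.0201 -23.5348   9.543 ]
41.35
fixed 0.04846854295425355 0.2450381033549248 0.2353443947640741Traceback (most recent call last):
  File "push.py", line 17, in <module>
    P=np.array([onz("top",edge(r,c0,c1),r,z)[:2] for r in rows]);k,b=np.polyfit(P[:,0],P[:,1],1);print(n,k,k*.6+b,k*.4+b)
                          ~~~~^^^^^^^^^
  File "push.py", line 15, in edge
    d=-(np.diff(s[r,c0:c1])); k=int(d.argmax()); lo,hi=max(k-2,0),k+3; w=d[lo:hi].clip(0); return c0+.5+(w*np.arange(lo,hi)).sum()/w.sum()
                                                                                                         ~^~~~~~~~~~~~~~~~~
ValueError: operands could not be broadcast together with shapes (4,) (5,)
```

```bash
cat >> h.py <<'E'
n=np.array([-.0486,.9988]);F=np.array([.449,.2376]);AZ=92.8
def at(s,z): return [*(F-n*s),z]
def strip():
    v=[]
    for _ in range(2):
        im=read_camera("side").astype(float)[130:156,306:331]
        w=((im[...,0]-im[...,2])-35).clip(0); v.append(((w*np.arange(26)[:,None]).sum(0)/w.sum(0)).mean())
    return np.mean(v)
E
python3 - <<'E'
from h import *
for s,z,l in((.229,.006,0),(.229,.1,0),(.22,.010,22),(.09,.010,22)): print(inverse_kinematics(at(s,z),ori(AZ,l)))
print("strip",strip(),strip())
movel([.40,-.035,.006],v=.25,until_force=8); command_gripper(0); print(get_grip_width()*88,get_tcp_pos(),get_time())
movel([.40,-.035,.04],v=.2)
move_pose(at(.229,.04),ori(AZ)); 
print(movel(at(.229,.004),v=.08,until_force=4),get_tcp_pos(),get_time())
command_gripper(.7)
movel(at(.229,.05),v=.25)
print(get_time())
E
```

```text
[-0.0066  0.5814  2.0895 -0.      0.4706 -0.0554]
[-0.0066  0.3872  2.0678 -0.      0.6866 -0.0554]
[-0.2326  0.6316  2.0561  0.6238  0.6637 -0.818 ]
[ 0.0434  0.6219  2.0892  0.7667  0.5704 -0.6872]
strip 14.162275901814347 14.174002862896481
38.02430981305504 [ 0.4003 -0.035   0.0064] 43.3167
True [0.4597 0.0088 0.0055] 45.425
46.325
```

Run:
```python
from h import *
q=ori(AZ,22)
move_pose(at(.225,.06),q); movel(at(.220,.010),v=.15,until_force=8); command_gripper(0)
print(get_grip_width()*88,get_tcp_pos(),get_ft_force(),get_time())
# nose distance in = .160 - s
movel(at(.125,.010),v=.12); print("d=35",get_ft_force(),get_time(),strip())
s=.125
for k in range(6):
    s-=.004; movel(at(s,.010),v=.04); f=get_ft_force(); wait(.1); g=get_ft_force(); print("d",round(160-s*1000),get_tcp_pos(),f,g,strip(),get_time())
```

```text
37.94774680810967 [0.4601 0.0178 0.0106] [-0.9479 -0.86    5.725 ] 47.9917
d=35 [0.9028 3.5313 6.6437] 48.9333 14.16931174455457
d 39 [0.4557 0.1166 0.0106] [0.0891 0.2077 6.7731] [0.2074 0.6275 7.119 ] 14.168423191546285 49.4833
d 43 [0.4557 0.1205 0.0106] [ 0.5714 -0.9268  7.0439] [ 0.3377 -0.0484  6.8889] 14.167255702308482 49.9333
d 47 [0.4556 0.1245 0.0106] [ 1.1336 -1.2262  6.7985] [ 1.8205 -0.785   6.6422] 14.167440500718055 50.3833
d 51 [0.4554 0.1284 0.0106] [ 1.0713 -0.4961  7.6158] [ 0.926  -0.1841  7.2034] 14.164233826364919 50.8333
d 55 [0.4555 0.132  0.0106] [ 1.2471 -5.0565  8.3505] [ 1.2228 -4.8328  8.3945] 14.138217969620609 51.2833
d 59 [0.4556 0.1353 0.0106] [  1.9168 -10.153   10.514 ] [  0.4345 -10.1625  10.2065] 13.963277437223635 51.7333
```

Run:
```python
from h import *
import cv2
s=.101
for k in range(2):
    s-=.0035; movel(at(s,.010),v=.04); f=get_ft_force(); wait(.1); print("d",160-s*1000,get_tcp_pos(),f,strip(),get_time())
command_gripper(.6); print(get_ft_force(),strip())
p=get_tcp_pos(); t=ori(AZ,22); z=R.from_quat([t[1],t[2],t[3],t[0]]).as_matrix()[:,2]
movel(p-z*.08,v=.15); movel([.44,-.03,.2],v=.3)
print(get_time(),strip(),get_ft_force())
im=read_camera("top");cv2.imwrite("pics/top9.png",im[...,::-1]);c=cv2.resize(im[150:290,110:210,::-1],None,fx=4,fy=4,interpolation=cv2.INTER_CUBIC)
d=cv2.resize(read_camera("side")[120:250,265:360,::-1],None,fx=4,fy=4,interpolation=cv2.INTER_CUBIC)
o=np.zeros((560,780,3),np.uint8);o[:560,:400]=c;o[:520,400:780]=d;cv2.imwrite("pics/f.png",o)
```

```text
d 62.5 [0.4556 0.1387 0.0106] [  2.3877 -11.7876  11.1439] 13.859279356557487 52.1833
d 66.0 [0.4556 0.1421 0.0106] [  2.3716 -11.0454  11.6653] 13.677138585557962 52.6333
[-0.3639  0.6498 -0.2459] 13.681234637561005
54.65 13.682902971023683 [-0.5606  0.0207 -0.8304]
```

View pics/f.png

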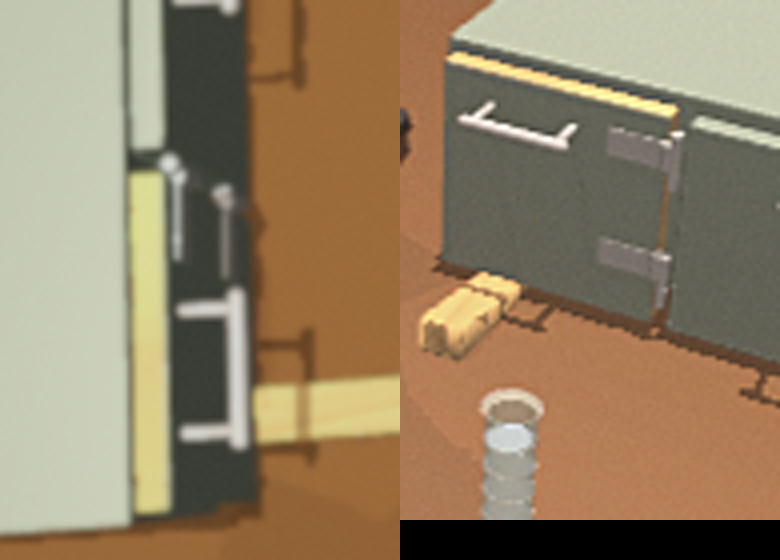

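Run:
```python
from h import *
import cv2
for f in("top6","top7","top9"):
    s=cv2.imread(f"pics/{f}.png").astype(float).sum(2)
    for r0,r1,c0,c1 in((112,182,140,156),(198,270,144,160)):
        P=[]
        for r in range(r0,r1):
            d=-np.diff(s[r,c0:c1]);k=int(d[4:-3].argmax())+4;w=d[k-2:k+3].clip(0);P.append(onz("top",c0+.5+(w*np.arange(k-2,k+3)).sum()/w.sum(),r,.211)[:2])
        P=np.array(P);k,b=np.polyfit(P[:,0],P[:,1],1);print(f,r0,k,k*.6+b,k*.4+b)
print(get_time())
```

```text
top6 112 0.048717644453511046 0.24500276735719784 0.23525923846649563
top6 198 0.06305726889585611 0.24559436987260228 0.23298291609343105
top7 112 0.04846854295425355 0.2450381033549248 0.2353443947640741
top7 198 0.04430788849748597 0.2439210614232838 0.2350594837237866
top9 112 0.04860266653770707 0.24502018519929017 0.23529965189174876
top9 198 0.05404701107361624 0.24601789787964054 0.2352084956649173
54.85
```

```bash
python3 -c "
from station import *
print(job_done(),get_time())"
```

```text
the job is handed in; nothing more can be done
the job is handed in; nothing more can be done
```

The job is handed in, at about 55 s of the 72 s allowed: I worked the wedge out in 6 mm steps with rests (the door turned only about 0.02 rad), shut the door flush with its fixed neighbour to within measurement error, and drove the wedge square under its free half, lifting it about 2 mm.

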